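Pull-test the job-card clips and scrap the weak one

ROBOT

A 6-joint arm with a two-finger parallel gripper is mounted at the origin on the work surface. World frame = base frame: x ahead of the robot, y to its left, z up, the work surface at z = 0. Lengths are in m, angles in degrees, forces in N, time in s.
With the tool pointing down it reaches from about 0.4 to 0.825 m from the base axis. Payload 7 kg.
Tool frame: the origin (TCP) lies midway between the tips of the shut fingers; the grasp point (between the pads) lies 19 mm behind it; z points along the fingers, y is the line along which they close (so a half turn about z gives the same grasp; the last joint's range is limited). The gripper opens to 88 mm and grips with 3 to 60 N. Pads are 19 mm wide; open, the fingers measure 130 mm over their backs; the gripper's body (78 mm by 193 mm) begins 47 mm behind the grasp point.
Start: joints at [80.105, 20.546, 0.682, 0, -70.136, -16.507], TCP at [0.3, 0.605, 0.227] pointing down, gripper open.
Joint ranges: [-176.03, 176.03], [-82.01, 121.73], [-58.28, 71.71], [-173.87, 95.51], [-174.79, -0.11], [-173.66, 173.66]. Speed limits (degrees/s): [136.94, 136.94, 172.46, 180, 180, 180].

INTERFACE

Orientations are given as [roll, pitch, yaw] about the fixed x, y, z axes, in that order (R = Rz(yaw) Ry(pitch) Rx(roll)).
In Python, from plant import telemetry, viewer, workorder gives the robot as it stands. The module is installed in compiled form; this text tells all that it offers.
- The arm moves only by the tool carry_out, never from a script. Its argument "rows" is a list of rows, each a list of 6 numbers: the shift along the tool's x, y, z in m, then the turn, a rotation vector about the tool's x, y, z in rad. In form: [[tx, ty, tz, ax, ay, az], ...]. A call has 1 to 8 rows; each row is the pose to reach, as a shift and turn from the pose commanded when the call began, along the tool's axes at that moment; what a row does not reach only later rows make up. A row lasts 1/8 s, in which the tool goes at most 62.5 mm and 10.7 degrees, less where a joint would pass 70% of its speed; a pose out of reach is approached as far as the arm can. A call with a gripper value outside its range is refused whole. "grip" is the gripper's target within -1 to 1 (fully open at 1, half-way at 0, shut at -1), set as the call begins (left out, the last holds). The fingers move at their own pace and stop on an object; the grip force is fixed at half the most. Time passes only in rows, so rows that repeat a pose let the fingers close. It gives the time, the measured TCP pose, the force, the opening and the grip force at its end, in the units of the state.
- telemetry.get_obs(): the state, without advancing time (a new reading comes with each control period).
- viewer.snapshot(name): name is "scene" or "top" or "wrist"; returns the picture (384x512x3 uint8, red, green, blue); there is no depth.
- viewer.camera_info(name): a dict with "intrinsics" (3x3 intrinsics, pixels), "extrinsics" (4x4, takes a point from camera to world coordinates); the wrist camera has in their place "tool_from_camera" (4x4, takes a point from camera to tool coordinates, whose origin is the TCP and whose axes are the flange's). Camera axes: x right, y down, z forward; pixel columns grow to the right and rows downward; lengths in m; the calibration is good to about 2 mm. A picture is of the moment at which its call begins: read the wrist's pose just before it. camera_info takes no time and is no camera call.
- workorder.close_job(): hands the job in; it is judged then, once.
The state is a dict: "clock": time; "joint_pos": joint angles; "qvel": joint speeds; "tau": joint torques, N m; "tool_pos": TCP position; "orientation": TCP orientation; "force": force on the tool from outside, world axes, zero at the start; "moment": the same for the moment, N m; "opening": finger opening in m; "gripper_force": force on a finger pad.
Only numpy, scipy, OpenCV 4.12 (cv2) and the standard library are available. Lean on these libraries where they do the work, as an engineer would, in place of code of your own. Each camera call takes 0.05 s, during which the arm holds its last target. There are 200 camera calls.

TASK

One of the three loaded spring clips on the job-card rail has a tired spring; they all look alike. Tug gently at the cards, without dragging one from a sound clip, to find the one that gives way: pull that card out, push it fully home, without ramming it, into the empty spare clip on the same rail, and put the weak clip in the dark steel scrap box. Leave the sound clips in the rail with their cards in them, and do not disturb the other things on the bench.

Things in the scene. Friction and masses are not known exactly. Their poses are not given: they have to be found in the camera images.
- clip_p_body (a point): Clip P, a steel spring clip on the rail, loaded with card P; clips P, Q, R, S look alike. Point: midway between its side ears, 14 mm above the rail's top. Own axes: x into the mouth, away from the robot; y along the rail; z up. Lift it by the ears, across y: plates 24 mm long (centred on the point), 46 mm over the outsides, from the rail's top to 28 mm above it. A thumb lever slopes up behind, to 48 mm.
- clip_q_body (a point): Clip Q, as P (same point, axes), loaded with card Q. Every clip: fixed lower jaw 40 mm wide, upper face 38 mm above the bench; the sprung upper jaw's lip presses on the card 45 mm in front of the point (own x = -45); both jaws flare in front of it, to x = -68 above and -76 below, and take a card up to 4 mm too high or low. A card fully home meets a throat stop, its centre 64 mm in front of the point and 6 mm below it.
- clip_r_body (a point): Clip R, as P (same point, axes), loaded with card R. Every clip: a foot 16.5 x 36 mm, 20 mm deep below the rail's top, stands loosely in the rail's slot; it has 0.75 mm of play in x, may slide along the slot, withstands pulls towards the robot and lifts straight out (0.3 kg). A sound loaded clip holds its card against pulls up to 8 N or more, the weak one lets it slide at 1 to 4 N.
- clip_s_body (a point): Clip S, the empty spare, sound; as P (same point, axes). Its jaws stand nearly shut; a card pushed in between the flares, level and square, opens them against 8 to 16 N, then slides in at 5 to 10 N until it meets the throat stop. Which clip stands where on the rail changes from start to start.
- card_p_mid (a point): Card P, in clip P at the start: a stiff white plastic plate 100 mm long (own x, into the clip), 44 mm wide (y), 4 mm thick (z). Point: its centre, 40 mm above the bench. It starts 2 to 5 mm short of the throat stop; some 30 mm of its outer end stick out free in front of the clip, with nothing below but the bench. Grip it there across its width.
- card_q_mid (a point): Card Q, in clip Q at the start: a stiff white plastic plate 100 mm long (own x, into the clip), 44 mm wide (y), 4 mm thick (z). Point: its centre, 40 mm above the bench. It starts 2 to 5 mm short of the throat stop; some 30 mm of its outer end stick out free in front of the clip, with nothing below but the bench. Grip it there across its width.
- card_r_mid (a point): Card R, in clip R at the start: a stiff white plastic plate 100 mm long (own x, into the clip), 44 mm wide (y), 4 mm thick (z). Point: its centre, 40 mm above the bench. It starts 2 to 5 mm short of the throat stop; some 30 mm of its outer end stick out free in front of the clip, with nothing below but the bench. Grip it there across its width.
- rail_top (a point): The clip rail: a slotted aluminium profile fixed on the bench, 60 mm wide (own x), 410 mm long (own y), 32 mm high; slot along its middle 18 mm wide, 23 mm deep. Point: centre of its top face; own x points away from the robot. The four clips stand on it about 100 mm apart.
- scrap: The scrap box: open, dark steel, 160 mm (own x) x 180 mm (own y), 60 mm high, walls and floor 4 mm, empty, fixed on the bench left or right of the rail. Origin: centre of its underside.
Things that resemble listed ones, but are neither listed nor needed, are in the scene too. What is shaped like the part that bears clip_r_body but green or purple is not meant.

How it is judged:
By the outcome, as a careful person would: the job done as asked, in the order asked, and still so for the second after the job is handed in, with the robot touching nothing.
It also fails if it takes over 62 s, if anything falls off the work surface, if the arm or the gripper's body presses on something with over 40 N, if the wrist force passes 120 N, or if a joint passes its speed limit or range.

## Working session

There is one attempt and no reset: what is moved stays moved. The work goes in short steps, Python scripts to look and compute and a tool call to move; the robot and the scene stay as the last step left them, time stands still between calls to the robot, and variables do not carry over. Pictures are saved under pics/ and viewed, at most 10 in all, crops included, and the job is handed in when it is done.

Besides the shell and the picture viewer there is one more tool, called after "Emit:" as name([rows], argument=value, ...), one row to a line, values as JSON. carry_out: Moves the arm, as the interface text tells. Its arguments: {"type":"object","properties":{"rows":{"type":"array"},"grip":{"type":"number"}},"required":["rows"]}

```bash
mkdir -p pics
python3 - <<'E'
from plant import telemetry, viewer
import cv2,numpy as np
o=telemetry.get_obs(); print({k:np.round(v,3).tolist() for k,v in o.items()})
for n in("scene","top","wrist"):
    im=viewer.snapshot(n); cv2.imwrite(f"pics/{n}0.png",im[:,:,::-1]); i=viewer.camera_info(n)
    print(n,{k:np.round(v,4).tolist() for k,v in i.items()})
a=cv2.imread("pics/scene0.png");b=cv2.imread("pics/top0.png")
cv2.imwrite("pics/top0x.png",cv2.resize(b,(800,600),interpolation=cv2.INTER_CUBIC))
cv2.imwrite("pics/scene0x.png",cv2.resize(a,(800,600),interpolation=cv2.INTER_CUBIC))
E
```

```text
{'clock': 0.0, 'joint_pos': [80.106, 20.591, 0.632, -0.021, -70.136, -16.506], 'qvel': [0.005, -0.126, 0.084, -0.033, -0.024, 0.02], 'tau': [0.002, -58.272, 29.305, 6.997, 0.007, -0.0], 'tool_pos': [0.3, 0.604, 0.226], 'orientation': [179.903, -0.008, -26.408], 'force': [-0.162, -0.468, -0.722], 'moment': [0.008, 0.016, 0.036], 'gripper_force': 0.0, 'opening': 0.087}
scene {'intrinsics': [[356.9153, 0.0, 254.2821], [0.0, 356.9153, 185.0073], [0.0, 0.0, 1.0]], 'extrinsics': [[-0.1756, 0.6741, -0.7175, 1.1764], [0.9844, 0.1121, -0.1357, 0.1487], [-0.0111, -0.7301, -0.6832, 0.699], [0.0, 0.0, 0.0, 1.0]]}
top {'intrinsics': [[390.0705, 0.0, 252.2315], [0.0, 390.0705, 189.3797], [0.0, 0.0, 1.0]], 'extrinsics': [[0.0095, -0.9987, 0.0491, 0.4469], [-1.0, -0.0097, -0.0021, 0.0056], [0.0026, -0.0491, -0.9988, 1.1981], [0.0, 0.0, 0.0, 1.0]]}
wrist {'intrinsics': [[301.7437, 0.0, 260.4554], [0.0, 301.7437, 192.439], [0.0, 0.0, 1.0]], 'tool_from_camera': [[-0.001, -0.9622, -0.2724, 0.0726], [1.0, -0.0008, -0.0008, 0.0003], [0.0006, -0.2724, 0.9622, -0.1582], [0.0, 0.0, 0.0, 1.0]]}
```

View pics/top0x.png

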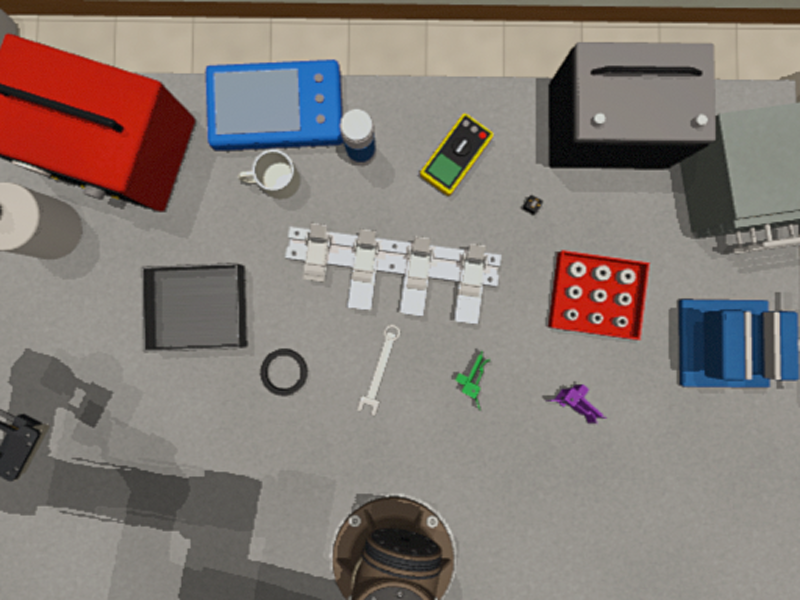

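View pics/scene0x.png

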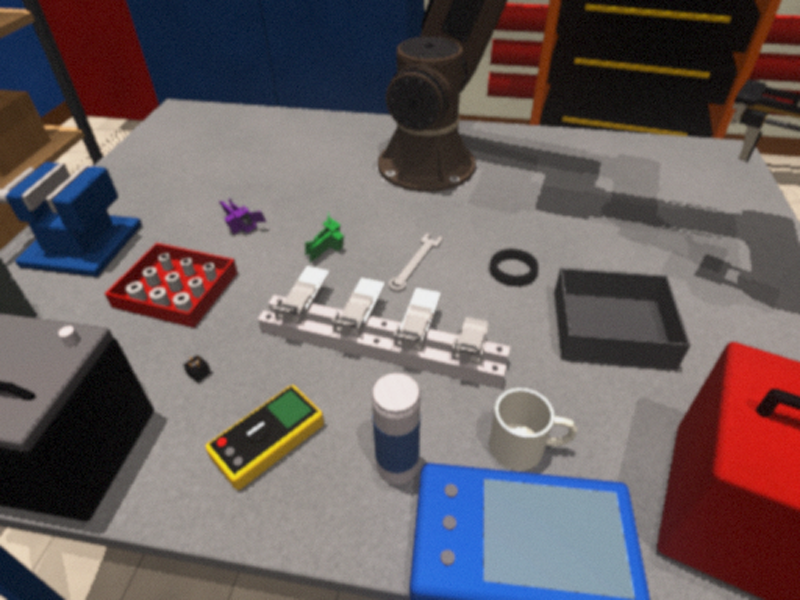

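The top view shows the rail, running from big-px (288,243) to (500,270), with the empty clip leftmost at (317,255). The loaded cards end near (361,300), (413,305) and (467,313), and the scrap box is at (195,307). The scene view agrees. Next I'll measure the card outlines in both views.

```bash
cat > h.py <<'E'
import cv2,numpy as np
from plant import telemetry, viewer
from scipy.spatial.transform import Rotation as R
def pose():
    o=telemetry.get_obs(); T=np.eye(4); T[:3,:3]=R.from_euler('xyz',o['orientation'],degrees=True).as_matrix(); T[:3,3]=o['tool_pos']; return T
def cam(n,T=None):
    i=viewer.camera_info(n); K=np.array(i['intrinsics'])
    E=np.array(i['extrinsics']) if n!='wrist' else T@np.array(i['tool_from_camera'])
    return K,E
def ray(c,uv):
    K,E=c; d=E[:3,:3]@np.linalg.inv(K)@np.array([uv[0],uv[1],1.]); return E[:3,3],d/np.linalg.norm(d)
def plane(c,uv,z):
    p,d=ray(c,uv); return p+d*(z-p[2])/d[2]
def tri(rs):
    A=0;b=0
    for p,d in rs:
        M=np.eye(3)-np.outer(d,d); A=A+M; b=b+M@p
    x=np.linalg.solve(A,b); return x,[np.linalg.norm((np.eye(3)-np.outer(d,d))@(x-p)) for p,d in rs]
def proj(c,X):
    K,E=c; q=K@(E[:3,:3].T@(np.array(X)-E[:3,3])); return q[:2]/q[2]
def goal(pos,yaw,pitch=0,roll=180,T=None):
    "shift and turn from present pose, tool axes"
    T=pose() if T is None else T; Rg=R.from_euler('xyz',[roll,pitch,yaw],degrees=True).as_matrix()
    return np.round(np.r_[T[:3,:3].T@(np.array(pos)-T[:3,3]), R.from_matrix(T[:3,:3].T@Rg).as_rotvec()],4).tolist()
E
python3 - <<'E'
from h import *
for n in("top","scene"):
    im=cv2.imread(f"pics/{n}0.png"); hsv=cv2.cvtColor(im,cv2.COLOR_BGR2HSV); c=cam(n)
    g=im.min(2)
    roi=np.zeros_like(g); 
    if n=="top": roi[140:215,180:325]=1
    else: roi[165:250,160:330]=1
    for th in (205,225):
      m=((g>th)&(roi>0)).astype(np.uint8)
      k,lab,st,ce=cv2.connectedComponentsWithStats(m)
      for j in range(1,k):
        if st[j,4]<30: continue
        cs,_=cv2.findContours((lab==j).astype(np.uint8),0,2); r=cv2.minAreaRect(cs[0])
        print(n,th,st[j].tolist(),np.round(r[0],1),np.round(r[1],1),round(r[2],1),[np.round(plane(c,p,.042)[:2],3).tolist() for p in cv2.boxPoints(r)])
    if n=="top":
      m=((g<75)&(hsv[:,:,1]<60)).astype(np.uint8); m[:, :85]=0; m[:,165:]=0; m[:160]=0;m[230:]=0
      cs,_=cv2.findContours(m,0,2); r=cv2.minAreaRect(np.vstack(cs)); print("box",[np.round(plane(c,p,.06)[:2],3).tolist() for p in cv2.boxPoints(r)])
t=cv2.imread("pics/top0.png")[135:215,175:330]; s=cv2.imread("pics/scene0.png")[160:250,160:335]
t=cv2.resize(t,(700,int(80*700/155)),interpolation=2)
cv2.imwrite("pics/tcrop.png",t)
E
```

```text
top 205 [184, 154, 11, 11, 30] [187.2 161.2] [12.8  7.3] 52.1 [[0.594, 0.218], [0.608, 0.201], [0.578, 0.177], [0.564, 0.194]]
top 205 [223, 180, 6, 16, 32] [225.5 187.5] [15.  5.] 90.0 [[0.531, 0.09], [0.531, 0.075], [0.486, 0.075], [0.486, 0.09]]
box [[0.554, 0.475], [0.56, 0.285], [0.405, 0.278], [0.399, 0.467]]
scene 205 [191, 171, 19, 13, 152] [199.9 176.3] [15.8 11.4] 18.4 [[0.492, -0.159], [0.446, -0.162], [0.46, -0.115], [0.505, -0.112]]
scene 205 [227, 178, 18, 15, 163] [235.6 183.8] [14.9 12.6] 22.6 [[0.505, -0.055], [0.457, -0.052], [0.474, -0.01], [0.521, -0.014]]
scene 205 [188, 183, 11, 5, 31] [193.  184.9] [10.2  3.2] 6.3 [[0.52, -0.158], [0.507, -0.161], [0.507, -0.132], [0.519, -0.13]]
scene 205 [263, 185, 18, 15, 182] [271.7 190.7] [16.1 12.6] 20.0 [[0.517, 0.044], [0.469, 0.048], [0.484, 0.091], [0.53, 0.086]]
scene 205 [224, 191, 12, 6, 40] [229.5 193. ] [11.1  4.7] 18.4 [[0.532, -0.056], [0.515, -0.056], [0.523, -0.026], [0.54, -0.026]]
scene 205 [199, 196, 16, 6, 68] [206.5 198.5] [15.3  4.4] 9.5 [[0.564, -0.114], [0.548, -0.117], [0.551, -0.076], [0.566, -0.073
[... 1082 characters left out ...]
78], [0.609, 0.079], [0.615, 0.124], [0.631, 0.122]]
scene 205 [239, 240, 28, 10, 223] [252.5 244.5] [ 9. 27.] 90.0 [[0.676, 0.016], [0.665, 0.078], [0.691, 0.082], [0.701, 0.021]]
scene 225 [192, 171, 17, 12, 121] [200.1 176. ] [14.5  9.8] 16.7 [[0.489, -0.156], [0.45, -0.16], [0.461, -0.117], [0.5, -0.114]]
scene 225 [228, 179, 17, 12, 130] [235.8 183.4] [14.4 10.2] 20.0 [[0.501, -0.053], [0.462, -0.052], [0.476, -0.011], [0.514, -0.013]]
scene 225 [263, 185, 18, 13, 150] [271.6 190.4] [15.5 10.2] 14.0 [[0.515, 0.046], [0.476, 0.047], [0.484, 0.089], [0.522, 0.087]]
scene 225 [240, 240, 25, 10, 168] [252.  244.5] [ 9. 24.] 90.0 [[0.675, 0.018], [0.666, 0.073], [0.691, 0.077], [0.7, 0.024]]
```

View pics/tcrop.png

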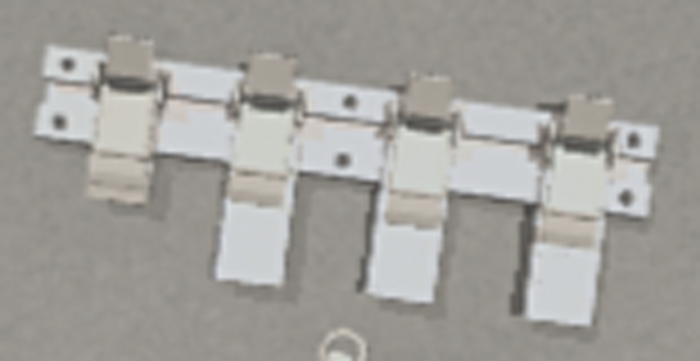

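The crop shows four alike clips with the cards' free ends below them, and a rail yaw of about -7.5°. I'm moving the wrist camera above the cards.

Emit:
carry_out([
  [0.404,0.364,0.02,0,0,-0.33],
  [0.404,0.364,0.02,0,0,-0.33],
  [0.404,0.364,0.02,0,0,-0.33],
  [0.404,0.364,0.02,0,0,-0.33],
  [0.404,0.364,0.02,0,0,-0.33],
  [0.404,0.364,0.02,0,0,-0.33],
  [0.404,0.364,0.02,0,0,-0.33],
  [0.404,0.364,0.02,0,0,-0.33],
], grip=0.4)

```text
clock: 1.15
tool_pos: [0.4843, 0.138, 0.2083]
orientation: [-180.0, -0.0, -7.5]
force: [1.2, 0.6, -0.0]
opening: 0.0614
gripper_force: 0.0
```

Emit:
carry_out([
  [0.04,0.04,0,0,0,0],
  [0.04,0.04,0,0,0,0],
])

```text
clock: 1.4
tool_pos: [0.5196, 0.0919, 0.2077]
orientation: [180.0, 0.0, -7.8]
force: [-1.2, 0.5, -0.4]
opening: 0.0613
gripper_force: 0.0
```

Run:
```python
from h import *
T=pose(); im=viewer.snapshot("wrist"); np.save("T1.npy",T); cv2.imwrite("pics/w1.png",im[:,:,::-1])
cv2.imwrite("pics/w1x.png",cv2.resize(im[:,:,::-1],(800,600),interpolation=2)); print(T[:3,3])
```

```text
[0.51958866 0.09190902 0.20773168]
```

View pics/w1x.png

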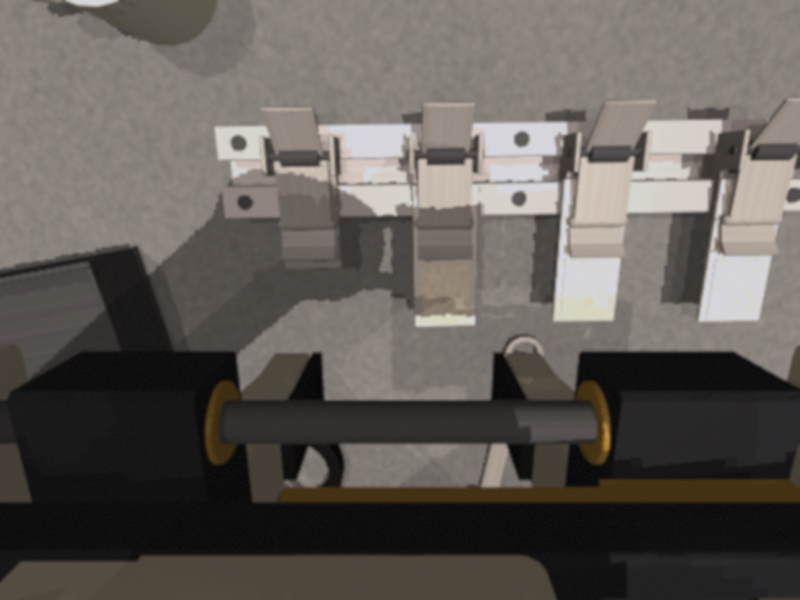

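Emit:
carry_out([
  [-0.01,0.06,0,0,0,0],
  [-0.02,0.12,0,0,0,0],
  [-0.02,0.12,0,0,0,0],
])

```text
clock: 1.82
tool_pos: [0.4811, -0.0231, 0.2083]
orientation: [-180.0, 0.0, -7.6]
force: [-1.1, 0.7, -0.4]
opening: 0.0612
gripper_force: 0.0
```

Run:
```python
from h import *
T=pose(); im=viewer.snapshot("wrist"); np.save("T2.npy",T); cv2.imwrite("pics/w2.png",im[:,:,::-1]); print(T[:3,3])
for k in(1,2):
    im=cv2.imread(f"pics/w{k}.png"); c=cam("wrist",np.load(f"T{k}.npy")); g=im.min(2)
    m=((g>205)).astype(np.uint8); m=cv2.morphologyEx(m,cv2.MORPH_OPEN,np.ones((5,5)))
    n,lab,st,ce=cv2.connectedComponentsWithStats(m)
    for j in range(1,n):
        if st[j,4]<200: continue
        cs,_=cv2.findContours((lab==j).astype(np.uint8),0,2); r=cv2.minAreaRect(cs[0])
        print(k,st[j].tolist(),np.round(r[0],1),np.round(r[1],1),round(r[2],1),[np.round(plane(c,p,.042)[:2],3).tolist() for p in cv2.boxPoints(r)])
```

```text
[ 0.48106795 -0.02306118  0.20828987]
1 [338, 79, 19, 19, 302] [347.  88.] [18. 18.] 90.0 [[0.608, 0.001], [0.605, -0.017], [0.588, -0.016], [0.59, 0.002]]
1 [221, 81, 37, 19, 650] [239.  90.] [18. 36.] 90.0 [[0.622, 0.118], [0.617, 0.082], [0.6, 0.085], [0.605, 0.121]]
1 [310, 80, 20, 19, 335] [319.5  89. ] [18. 19.] 90.0 [[0.611, 0.029], [0.608, 0.01], [0.591, 0.011], [0.593, 0.031]]
1 [314, 105, 32, 10, 291] [329.5 109.5] [ 9. 31.] 90.0 [[0.586, 0.027], [0.582, -0.005], [0.573, -0.004], [0.577, 0.028]]
1 [453, 165, 39, 39, 1272] [471.8 184. ] [32.5 44.2] 10.3 [[0.459, -0.117], [0.508, -0.124], [0.497, -0.159], [0.447, -0.154]]
1 [357, 166, 39, 31, 917] [376. 181.] [30. 38.] 90.0 [[0.516, -0.014], [0.51, -0.055], [0.476, -0.054], [0.482, -0.012]]
2 [296, 55, 45, 20, 836] [318.   64.5] [19. 44.] 90.0 [[0.597, -0.074], [0.592, -0.117], [0.574, -0.116], [0.58, -0.072]]
2 [195, 56, 21, 20, 356] [205.   65.5] [19. 20.] 90.0 [[0.61, 0.025], [0.607, 0.006], [0.59, 0.009], [0.593, 0.029]]
2 [224, 56, 18, 19, 298] [232.5  65. ] [18. 17.] 90.0 [[0.606, -0.003], [0.604, -0.02], [0.587, -0.017], [0.59, -0.0]]
2 [301, 83, 43, 30, 955] [322.   97.5] [29. 42.] 90.0 [[0.571, -0.076], [0.565, -0.119], [0.537, -0.117], [0.542, -0.074]]
2 [197, 85, 48, 29, 906] [220.5  99. ] [28. 47.] 90.0 [[0.583, 0.028], [0.577, -0.019], [0.549, -0.015], [0.556, 0.034]]
2 [355, 144, 30, 41, 984] [369.5 164. ] [26.9 42. ] 4.2 [[0.458, -0.125], [0.504, -0.131], [0.498, -0.159], [0.451, -0.154]]
```

View 1, in big px: card front edges run (415-475,325) for A, (554-616,320) for B and (699-760,320) for C. Rail holes are at (238,143), (245,202), (521,139) and (518,198), and the spare's jaws are at (282-340,265). I'll look at view 2 to triangulate.

Run:
```python
import cv2
im=cv2.imread("pics/w2.png")[30:230,20:420]; cv2.imwrite("pics/w2x.png",cv2.resize(im,(800,400),interpolation=2))
```

```text
(no output)
```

View pics/w2x.png

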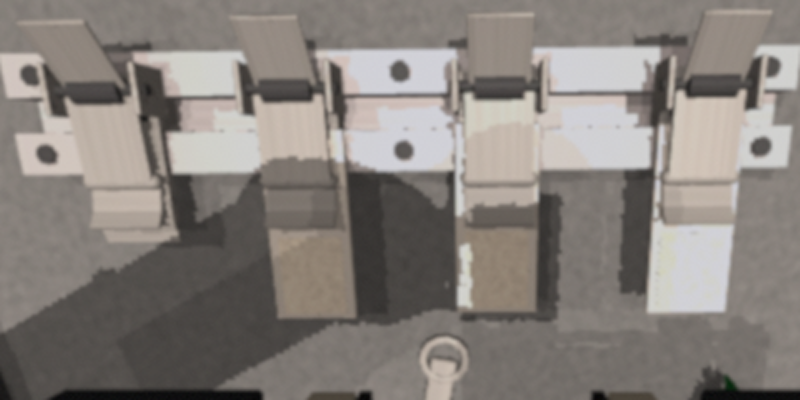

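View 2, in crop px: front edges run A (277-356,318), B (458-536,310) and C (648-727,312). The rail holes and ears are clear too.

Run:
```python
from h import *
c1=cam("wrist",np.load("T1.npy"));c2=cam("wrist",np.load("T2.npy"))
f1=lambda p:np.array(p)/1.5625; f2=lambda p:np.array(p)/2+[20,30]
P={'A_l':((415,326),(277,319)),'A_r':((475,326),(356,319)),'B_l':((554,321),(458,312)),'B_r':((616,321),(536,312)),
'C_l':((699,321),(648,313)),'C_r':((760,321),(727,313)),'h1':((238,143),(28,74)),'h2':((245,202),(46,153)),'h3':((521,139),(400,71)),'h4':((518,198),(404,150))}
for k,(a,b) in P.items():
    x,e=tri([ray(c1,f1(a)),ray(c2,f2(b))]); z=.032 if k[0]=='h' else .042
    print(k,np.round(x,4),np.round(e,4),'pl',np.round(plane(c1,f1(a),z)[:2],4),np.round(plane(c2,f2(b),z)[:2],4))
for n,l,r in(('S',(45,90),(135,90)),('A',(240,88),(328,88)),('B',(455,85),(545,85)),('C',(671,82),(764,82))):
    print(n,[np.round(plane(c2,f2(p),.055)[:2],4) for p in(l,r)])
x1=plane(c2,f2((28,74)),.032);x2=plane(c2,f2((770,66)),.032);x3=plane(c2,f2((46,153)),.032);x4=plane(c2,f2((761,147)),.032)
for d in(x1-x2,x3-x4): print('rail yaw',np.degrees(np.arctan2(-d[0],d[1])))
print('rail ctr',(x1+x2+x3+x4)/4)
# spare front lower jaw edge corners z~.036
print('S front',[np.round(plane(c2,f2(p),.036)[:2],4) for p in((105,240),(178,238))],[np.round(plane(c1,f1(p),.036)[:2],4) for p in((282,267),(342,267))])
```

```text
A_l [0.4809 0.0915 0.0429] [0.0003 0.0003] pl [0.4809 0.0914] [0.4805 0.0919]
A_r [0.4747 0.0483 0.0416] [0.0001 0.0001] pl [0.475  0.0483] [0.4746 0.0483]
B_l [ 0.471  -0.0086  0.042 ] [0. 0.] pl [ 0.471  -0.0086] [ 0.471  -0.0087]
B_r [ 0.4664 -0.0514  0.046 ] [0. 0.] pl [ 0.4649 -0.0531] [ 0.4652 -0.0516]
C_l [ 0.4558 -0.1137  0.04  ] [0. 0.] pl [ 0.4567 -0.1125] [ 0.4564 -0.1132]
C_r [ 0.4501 -0.1572  0.0407] [0. 0.] pl [ 0.4506 -0.1562] [ 0.4505 -0.1567]
h1 [0.6224 0.1911 0.0358] [0.0003 0.0003] pl [0.6224 0.1925] [0.6235 0.1935]
h2 [0.584  0.1959 0.034 ] [0.0003 0.0003] pl [0.5837 0.1967] [0.5845 0.1972]
h3 [0.5993 0.0034 0.0308] [0.0002 0.0002] pl [0.5991 0.0038] [0.5993 0.0032]
h4 [0.5605 0.0081 0.0297] [0.0001 0.0001] pl [0.5606 0.0086] [0.5605 0.0078]
S [array([0.6106, 0.1723]), array([0.6048, 0.1291])]
A [array([0.5989, 0.0786]), array([0.5933, 0.0365])]
B [array([ 0.5864, -0.0244]), array([ 0.5806, -0.0674])]
C [array([ 0.5738, -0.1277]), array([ 0.5679, -0.1721])]
rail yaw -7.103560548932896
rail yaw -7.211880423125017
rail ctr [0.58023935 0.00618676 0.032     ]
S front [array([0.5356, 0.1775]), array([0.5313, 0.1376])] [array([0.5358, 0.1796]), array([0.53  , 0.1373])]
```

```bash
python3 -c "
from h import *
print(goal((.480,-.032,.10),-7.5),goal((.480,-.032,.021),-7.5))"
```

```text
[-0.0008, 0.0105, 0.1085, -0.0005, -0.0005, -0.0012] [-0.0009, 0.0106, 0.1875, -0.0005, -0.0005, -0.0012]
```

Emit:
carry_out([
  [-0.001,0.0105,0.05,0,0,-0.001],
  [-0.001,0.0105,0.1,0,0,-0.001],
  [-0.001,0.0105,0.13,0,0,-0.001],
  [-0.001,0.0105,0.16,0,0,-0.001],
  [-0.001,0.0105,0.18,0,0,-0.001],
  [-0.001,0.0105,0.187,0,0,-0.001],
  [-0.001,0.0105,0.187,0,0,-0.001],
])

```text
clock: 2.75
tool_pos: [0.4808, -0.0307, 0.0211]
orientation: [180.0, 0.0, -7.4]
force: [-0.2, -0.4, -0.1]
opening: 0.0612
gripper_force: 0.0
```

Run:
```python
from h import *
T=pose(); im=viewer.snapshot("wrist"); cv2.imwrite("pics/w3.png",im[:,:,::-1]); cv2.imwrite("pics/w3x.png",cv2.resize(im[:,:,::-1],(640,480)));print(T[:3,3],telemetry.get_obs()['force'], goal((.480,-.032,.021),-7.5))
```

```text
[ 0.48077045 -0.03069716  0.02113196] [-0.94500402 -0.07324391  0.37623876] [-0.0009, 0.0013, 0.0006, -0.0001, -0.0005, 0.0023]
```

View pics/w3x.png

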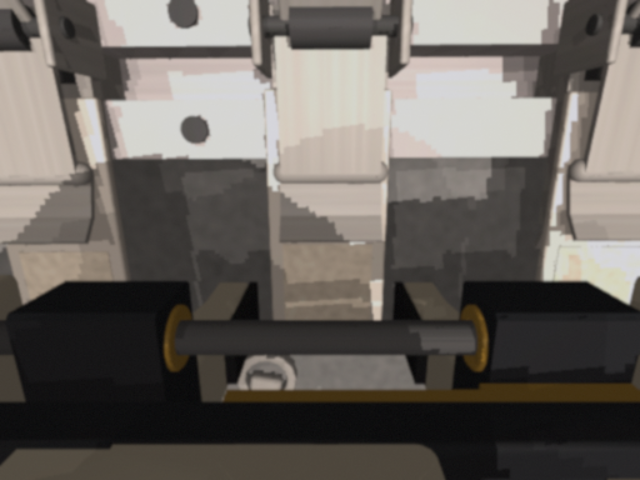

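The card (px 272-383) sits centred between the fingers (257-395). I'll close on it.

Emit:
carry_out([
  [0,0.001,0,0,0,0],
  [0,0.001,0,0,0,0],
  [0,0.001,0,0,0,0],
  [0,0.001,0,0,0,0],
], grip=-1)

```text
clock: 3.3
tool_pos: [0.4807, -0.0325, 0.0215]
orientation: [-180.0, -0.0, -7.4]
force: [-0.9, 1.3, 1.4]
opening: 0.0431
gripper_force: 30.0
```

Emit:
carry_out([
  [-0.0005,0,0,0,0,0],
  [-0.001,0,0,0,0,0],
  [-0.001,0,0,0,0,0],
])

```text
clock: 3.68
tool_pos: [0.48, -0.0323, 0.0214]
orientation: [-180.0, -0.1, -7.4]
force: [2.9, -1.0, 1.0]
opening: 0.0428
gripper_force: 30.0
```

Emit:
carry_out([
  [-0.0003,0,0,0,0,0],
  [-0.0005,0,0,0,0,0],
  [-0.0005,0,0,0,0,0],
])

```text
clock: 4.05
tool_pos: [0.4799, -0.0322, 0.0215]
orientation: [-180.0, -0.1, -7.4]
force: [5.6, -1.4, -0.4]
opening: 0.0428
gripper_force: 30.0
```

Emit:
carry_out([
  [-0.0002,0,0,0,0,0],
  [-0.0002,0,0,0,0,0],
])

```text
clock: 4.3
tool_pos: [0.48, -0.0321, 0.0215]
orientation: [-180.0, -0.1, -7.4]
force: [6.3, -1.0, -0.2]
opening: 0.0437
gripper_force: 30.0
```

B holds at over 6 N, so it is sound. I'll relax, release and go to A.

Emit:
carry_out([
  [0.001,0,0,0,0,0],
  [0.0015,0,0,0,0,0],
])

```text
clock: 4.55
tool_pos: [0.48, -0.0324, 0.0211]
orientation: [-180.0, 0.0, -7.4]
force: [1.9, 2.3, 1.8]
opening: 0.0431
gripper_force: 30.0
```

Emit:
carry_out([
  [0,0,0,0,0,0],
  [0,0,0,0,0,0],
  [0,0,0,0,0,0],
  [0,0,-0.02,0,0,0],
  [0,0,-0.06,0,0,0],
  [0,0,-0.06,0,0,0],
], grip=0.4)

```text
clock: 5.3
tool_pos: [0.4819, -0.0322, 0.0837]
orientation: [-179.9, -0.3, -7.4]
force: [1.5, -0.6, -0.9]
opening: 0.0614
gripper_force: 0.0
```

```bash
python3 -c "
from h import *
print(goal((.4897,.0684,.021),-7.5),goal((.4655,-.1363,.021),-7.5),telemetry.get_obs()['force'])"
```

```text
[-0.0055, -0.1006, 0.0629, -0.0018, -0.0045, 0.0015] [-0.0031, 0.1055, 0.0625, -0.0018, -0.0045, 0.0015] [ 1.52093091 -0.60151863 -0.94693478]
```

Emit:
carry_out([
  [-0.003,-0.05,0,0,0,0],
  [-0.0055,-0.1005,0,0,0,0],
  [-0.0055,-0.1005,0.0,0,0,0],
  [-0.0055,-0.1005,0.03,0,0,0],
  [-0.0055,-0.1005,0.05,0,0,0],
  [-0.0055,-0.1005,0.062,0,0,0],
  [-0.0055,-0.1005,0.062,0,0,0],
])

```text
clock: 6.18
tool_pos: [0.487, 0.067, 0.0183]
orientation: [179.9, 0.1, -7.5]
force: [0.3, 0.1, -0.4]
opening: 0.0615
gripper_force: 0.0
```

Emit:
carry_out([
  [0,0,0,0,0,0],
  [0,0,0,0,0,0],
  [0,0,0,0,0,0],
  [0,0,0,0,0,0],
], grip=-1)

```text
clock: 6.68
tool_pos: [0.4882, 0.068, 0.0196]
orientation: [-180.0, -0.1, -7.4]
force: [0.2, 0.5, 0.2]
opening: 0.0433
gripper_force: 30.0
```

Emit:
carry_out([
  [-0.0005,0,0,0,0,0],
  [-0.001,0,0,0,0,0],
  [-0.001,0,0,0,0,0],
])

```text
clock: 7.05
tool_pos: [0.4873, 0.0682, 0.0194]
orientation: [-180.0, -0.0, -7.4]
force: [2.4, -0.1, 1.6]
opening: 0.0432
gripper_force: 30.0
```

Emit:
carry_out([
  [-0.0005,0,0,0,0,0],
  [-0.0007,0,0,0,0,0],
  [-0.0007,0,0,0,0,0],
])

```text
clock: 7.42
tool_pos: [0.4862, 0.0681, 0.0192]
orientation: [-180.0, -0.0, -7.4]
force: [2.9, 0.4, 0.9]
opening: 0.0429
gripper_force: 30.0
```

Emit:
carry_out([
  [-0.0003,0,0,0,0,0],
  [-0.0003,0,0,0,0,0],
])

```text
clock: 7.68
tool_pos: [0.4858, 0.0681, 0.0192]
orientation: [-180.0, -0.0, -7.4]
force: [3.5, 1.2, 1.1]
opening: 0.0429
gripper_force: 30.0
```

Emit:
carry_out([
  [-0.0005,0,0,0,0,0],
  [-0.001,0,0,0,0,0],
  [-0.001,0,0,0,0,0],
])

```text
clock: 8.05
tool_pos: [0.4847, 0.0682, 0.0192]
orientation: [180.0, 0.0, -7.4]
force: [1.2, 0.4, 0.7]
opening: 0.0428
gripper_force: 30.0
```

Emit:
carry_out([
  [-0.0005,0,0,0,0,0],
  [-0.001,0,0,0,0,0],
  [-0.001,0,0,0,0,0],
])

```text
clock: 8.43
tool_pos: [0.4837, 0.0683, 0.0192]
orientation: [180.0, 0.0, -7.4]
force: [2.4, -0.7, 1.7]
opening: 0.043
gripper_force: 30.0
```

A slides at about 2 N, so it is the weak one. I'll pull its card out straight.

Emit:
carry_out([
  [-0.006,0,0,0,0,0],
  [-0.014,0,0,0,0,0],
  [-0.022,0,0,0,0,0],
  [-0.03,0,0,0,0,0],
  [-0.04,0,0,0,0,0],
  [-0.05,0,0,0,0,0],
  [-0.062,0,0,0,0,0],
  [-0.066,0,0,0,0,0],
])

```text
clock: 9.43
tool_pos: [0.4172, 0.0767, 0.0191]
orientation: [180.0, 0.0, -7.4]
force: [0.5, 0.4, -0.8]
opening: 0.0433
gripper_force: 30.0
```

Emit:
carry_out([
  [-0.005,0,0,0,0,0],
  [-0.008,0,0,0,0,0],
  [-0.008,0,0,0,0,0],
])

```text
clock: 9.8
tool_pos: [0.4103, 0.0779, 0.0192]
orientation: [180.0, 0.0, -7.4]
force: [0.2, 0.3, -1.0]
opening: 0.0432
gripper_force: 30.0
```

Run:
```python
from h import *
T=pose(); np.save("T4.npy",T); im=viewer.snapshot("wrist"); cv2.imwrite("pics/w4.png",im[:,:,::-1]); cv2.imwrite("pics/w4x.png",cv2.resize(im[:300,:,::-1],(800,469),interpolation=2));print(T[:3,3],telemetry.get_obs()['force'],telemetry.get_obs()['orientation'])
```

```text
[0.41033158 0.07791331 0.01918654] [ 0.14294661  0.53892673 -0.52339522] [ 1.79999780e+02 -3.25344023e-03 -7.43090356e+00]
```

View pics/w4x.png

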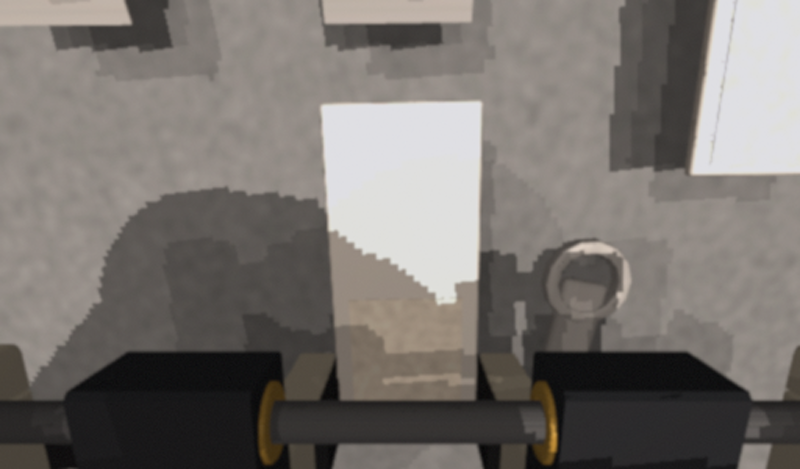

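The card is out and clear, with its far edge at crop px (321-482,102). The jaw fronts of the spare (right corner 131,25) and of clip A (322-472,22) show at the top. I'll raise it and shift left in front of the spare, then look closely.

Emit:
carry_out([
  [0,0,-0.03,0,0,0],
  [0,-0.03,-0.05,0,0,0],
  [0,-0.06,-0.05,0,0,0],
  [0,-0.095,-0.05,0,0,0],
  [0,-0.095,-0.05,0,0,0],
  [0,-0.095,-0.05,0,0,0],
])

```text
clock: 10.6
tool_pos: [0.4224, 0.1718, 0.0689]
orientation: [180.0, 0.0, -7.4]
force: [-0.6, -0.6, 0.6]
opening: 0.0431
gripper_force: 30.0
```

Run:
```python
from h import *
T=pose(); np.save("T5.npy",T); im=viewer.snapshot("wrist"); cv2.imwrite("pics/w5.png",im[:,:,::-1]); cv2.imwrite("pics/w5x.png",cv2.resize(im[:300,:,::-1],(800,469),interpolation=2));print(T[:3,3],telemetry.get_obs()['force'],telemetry.get_obs()['orientation'])
# card yaw from view 4
c=cam("wrist",np.load("T4.npy"))
im=cv2.imread("pics/w4.png").min(2)
for nm,rows in(("L",range(70,140,5)),("R",range(70,180,5))):
    P=[]
    for r in rows:
        w=np.where(im[r,195:320]>200)[0]+195
        P.append(plane(c,((w.min()-.5) if nm=="L" else w.max()+.5,r),.0405)[:2])
    P=np.array(P); vx,vy,_,_=cv2.fitLine(P.astype(np.float32),cv2.DIST_HUBER,0,.01,.01).ravel(); print(nm,np.degrees(np.arctan(vy/vx)),P[0],P[-1])
print([plane(c,(x/1.5625,102/1.5625),.0405) for x in(321,482)])
```

```text
[0.4224058  0.17179354 0.06888399] [ 0.21540323  0.2787781  -0.06264057] [ 1.79962923e+02  3.54615518e-02 -7.45852821e+00]
L -6.222842 [0.50026266 0.08966377] [0.47332942 0.09275409]
R -6.648223 [0.49464125 0.04689982] [0.44955992 0.05228416]
[array([0.50209154, 0.08935622, 0.0405    ]), array([0.4964351 , 0.04632713, 0.0405    ])]
```

View pics/w5x.png

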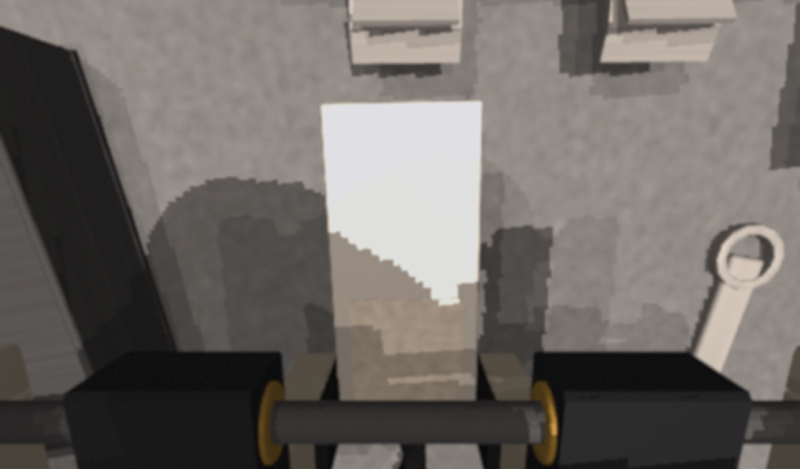

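The spare's lower jaw front is at crop px (352-461,63). The card's far edge (321-482,102) is roughly in line with it.

Run:
```python
from h import *
T=np.load("T5.npy"); c=cam("wrist",T); y=np.radians(-7.45); u=np.array([np.cos(y),np.sin(y)]); v=np.array([-u[1],u[0]])
f=lambda p:np.array(p)/1.5625
for z in(.030,.034,.038):
    a,b=[plane(c,f(p),z)[:2] for p in((352,63),(461,62))]; m=(a+b)/2; d=a-b
    print('S jaw',z,'w',np.linalg.norm(d),'yaw',np.degrees(np.arctan2(-d[0],d[1])),'rel',(m-T[:2,3])@u,(m-T[:2,3])@v)
for z in(.0885,.0905):
    a,b=[plane(c,f(p),z)[:2] for p in((321,103),(482,101))]; m=(a+b)/2;d=a-b
    print('card',z,'w',np.linalg.norm(d),'yaw',np.degrees(np.arctan2(-d[0],d[1])),'rel',(m-T[:2,3])@u,(m-T[:2,3])@v)
# A jaw for later
a,b=[plane(c,f(p),.036)[:2] for p in((601,62),(709,62))]; print('A',a,b,(a+b)/2)
# upper flare edges
a,b=[plane(c,f(p),.050)[:2] for p in((349,22),(462,22))]; print('Sup',((a+b)/2-T[:2,3])@u,((a+b)/2-T[:2,3])@v,np.linalg.norm(a-b))
```

```text
S jaw 0.03 w 0.041414234489892766 yaw -7.002877901246763 rel 0.11083665539617171 0.00023509105796552993
S jaw 0.034 w 0.04057343459248266 yaw -7.002877901246853 rel 0.1100613565428538 0.0002332606220883412
S jaw 0.038 w 0.03973263469507251 yaw -7.0028779012467925 rel 0.10928605768953592 0.00023143018621109746
card 0.0885 w 0.04392386350075911 yaw -6.821361383864436 rel 0.08970192804622627 0.0015881091890395176
card 0.0905 w 0.04328968930522214 yaw -6.821361383864426 rel 0.08945571332654301 0.0015672725425793883
A [0.52202261 0.08675007] [0.51684279 0.04730307] [0.5194327  0.06702657]
Sup 0.1192677540730184 0.000544560196058501 0.03776944002039872
```

Emit:
carry_out([
  [0,0.0013,0.02,0,0,0],
  [0,0.0013,0.04,0,0,0],
  [0,0.0013,0.0497,0,0,0],
  [0,0.0013,0.0497,0,0,0],
  [0.02,0.0013,0.0497,0,0,0],
  [0.03,0.0013,0.0497,0,0,0],
  [0.035,0.0013,0.0497,0,0,0],
  [0.035,0.0013,0.0497,0,0,0],
])

```text
clock: 11.65
tool_pos: [0.4574, 0.1662, 0.0196]
orientation: [-180.0, -0.0, -7.5]
force: [-0.7, 0.4, -0.9]
opening: 0.0428
gripper_force: 30.0
```

Emit:
carry_out([
  [0.003,0,0,0,0,0],
  [0.006,0,0,0,0,0],
  [0.009,0,0,0,0,0],
  [0.012,0,0,0,0,0],
  [0.012,0,0,0,0,0],
])

```text
clock: 12.28
tool_pos: [0.4673, 0.1637, 0.0188]
orientation: [179.9, 0.2, -7.5]
force: [-6.4, 0.9, 0.9]
opening: 0.0432
gripper_force: 30.0
```

Emit:
carry_out([
  [0.001,0,0,0,0,0],
  [0.002,0,0,0,0,0],
  [0.002,0,0,0,0,0],
])

```text
clock: 12.65
tool_pos: [0.4685, 0.1632, 0.0185]
orientation: [179.8, 0.2, -7.5]
force: [-9.9, 1.0, 1.9]
opening: 0.0431
gripper_force: 30.0
```

Emit:
carry_out([
  [0.001,0,0,0,0,0],
  [0.002,0,0,0,0,0],
  [0.002,0,0,0,0,0],
])

```text
clock: 13.02
tool_pos: [0.4701, 0.1627, 0.0184]
orientation: [179.8, 0.3, -7.5]
force: [-10.7, 2.9, 1.4]
opening: 0.0434
gripper_force: 30.0
```

Emit:
carry_out([
  [0.0015,0,0,0,0,0],
  [0.003,0,0,0,0,0],
  [0.003,0,0,0,0,0],
])

```text
clock: 13.4
tool_pos: [0.4727, 0.162, 0.0183]
orientation: [179.8, 0.3, -7.5]
force: [-10.8, 1.8, 2.8]
opening: 0.0434
gripper_force: 30.0
```

Run:
```python
from h import *
T=pose(); np.save("T6.npy",T); im=viewer.snapshot("wrist"); cv2.imwrite("pics/w6.png",im[:,:,::-1]); cv2.imwrite("pics/w6x.png",cv2.resize(im[:300,:,::-1],(800,469),interpolation=2));o=telemetry.get_obs();print(T[:3,3],o['force'],o['orientation'],o['moment'])
```

```text
[0.47270398 0.16204713 0.01832182] [-10.72899296   0.43980994   2.86862395] [179.78217532   0.31026735  -7.51262706] [ 0.48480241  3.94549401 -0.01288202]
```

View pics/w6x.png

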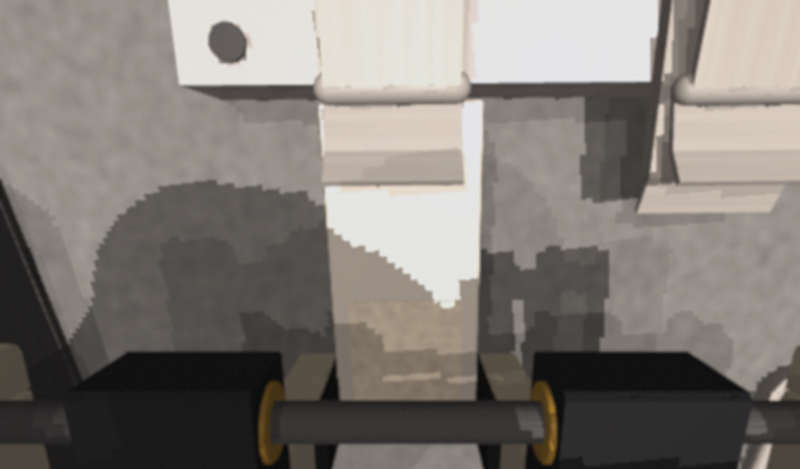

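The card is between the jaws, with the lip edge at crop px (323-464,185) and the card at (326-482). It looks a little to the right of the clip, so I'll quantify that.

Run:
```python
from h import *
y=np.radians(-7.2); u=np.array([np.cos(y),np.sin(y)]); v=np.array([-u[1],u[0]])
f=lambda p:np.array(p)/1.5625
c=cam("wrist",np.load("T6.npy")); h=plane(c,f((228,42)),.032)[:2]; print('hole',h,'prev .584 .1965')
def q(p,z): d=plane(c,f(p),z)[:2]-h; return np.round([d@u,d@v],4)
print('jaw',[ (z,q((323,185),z),q((464,185),z)) for z in(.046,.05,.054)])
print('bend',q((316,90),.046),q((470,90),.046))
print('card',q((326,187),.042),q((482,187),.042),q((320,105),.042),q((484,105),.042))
# before, from w5/w2 views relative to hole h2
c2=cam("wrist",np.load("T2.npy")); g=lambda p:np.array(p)/2+[20,30]; h=plane(c2,g((46,153)),.032)[:2]
print('w2 jaw upper', [ (np.round([(plane(c2,g(p),.05)[:2]-h)@u,(plane(c2,g(p),.05)[:2]-h)@v],4)) for p in((92,226),(160,226))])
print('w2 S bend', [ (np.round([(plane(c2,g(p),.046)[:2]-h)@u,(plane(c2,g(p),.046)[:2]-h)@v],4)) for p in((86,184),(158,184))])
```

```text
hole [0.58396722 0.19697315] prev .584 .1965
jaw [(0.046, array([-0.0377, -0.0263]), array([-0.038 , -0.0641])), (0.05, array([-0.0376, -0.027 ]), array([-0.0378, -0.0636])), (0.054, array([-0.0374, -0.0277]), array([-0.0376, -0.0631]))]
bend [-0.0143 -0.0258] [-0.0145 -0.065 ]
card [-0.0384 -0.0264] [-0.0387 -0.0696] [-0.0173 -0.026 ] [-0.0176 -0.0693]
w2 jaw upper [array([-0.0368, -0.029 ]), array([-0.0371, -0.0644])]
w2 S bend [array([-0.0157, -0.0273]), array([-0.016 , -0.0646])]
```

Emit:
carry_out([
  [0.0015,-0.0005,0,0,0,0],
  [0.003,-0.001,0,0,0,0],
  [0.0045,-0.0015,0,0,0,0],
  [0.0045,-0.0015,0,0,0,0],
])

```text
clock: 13.95
tool_pos: [0.4778, 0.1629, 0.0185]
orientation: [179.8, 0.3, -7.5]
force: [-8.0, -1.0, 2.6]
opening: 0.0432
gripper_force: 30.0
```

Emit:
carry_out([
  [0.0015,0,0,0,0,0],
  [0.003,-0.0005,0,0,0,0],
  [0.0045,-0.001,0,0,0,0],
  [0.0045,-0.001,0,0,0,0],
])

```text
clock: 14.45
tool_pos: [0.4823, 0.1633, 0.0185]
orientation: [179.8, 0.3, -7.5]
force: [-9.0, -0.7, 4.2]
opening: 0.0433
gripper_force: 30.0
```

Emit:
carry_out([
  [0.0015,0,-0.0003,0,0,0],
  [0.003,0,-0.0007,0,0,0],
  [0.0045,0,-0.0007,0,0,0],
  [0.006,0,-0.0007,0,0,0],
  [0.0075,0,-0.0007,0,0,0],
  [0.009,0,-0.0007,0,0,0],
  [0.009,0,-0.0007,0,0,0],
])

```text
clock: 15.32
tool_pos: [0.4917, 0.1626, 0.0194]
orientation: [179.8, 0.2, -7.5]
force: [-7.6, -0.1, 3.2]
opening: 0.0432
gripper_force: 30.0
```

Emit:
carry_out([
  [0.0015,0,0,0,0,0],
  [0.003,0,0,0,0,0],
  [0.0045,0,0,0,0,0],
  [0.006,0,0,0,0,0],
  [0.007,0,0,0,0,0],
  [0.007,0,0,0,0,0],
])

```text
clock: 16.08
tool_pos: [0.4985, 0.1618, 0.0193]
orientation: [179.8, 0.3, -7.5]
force: [-8.8, 1.3, 4.8]
opening: 0.0435
gripper_force: 30.0
```

Emit:
carry_out([
  [0.001,0,-0.0004,0,0,0],
  [0.002,0,-0.0004,0,0,0],
  [0.003,0,-0.0004,0,0,0],
  [0.003,0,-0.0004,0,0,0],
])

```text
clock: 16.58
tool_pos: [0.5016, 0.1614, 0.0197]
orientation: [179.8, 0.2, -7.5]
force: [-8.2, 0.4, 3.3]
opening: 0.0436
gripper_force: 30.0
```

Emit:
carry_out([
  [0.0007,0,0,0,0,0],
  [0.0015,0,0,0,0,0],
  [0.0015,0,0,0,0,0],
])

```text
clock: 16.95
tool_pos: [0.503, 0.1612, 0.0197]
orientation: [179.8, 0.3, -7.5]
force: [-9.3, 0.7, 2.7]
opening: 0.0435
gripper_force: 30.0
```

Emit:
carry_out([
  [0.0007,0,0,0,0,0],
  [0.0013,0,0,0,0,0],
  [0.0013,0,0,0,0,0],
])

```text
clock: 17.32
tool_pos: [0.5042, 0.1611, 0.0197]
orientation: [179.8, 0.3, -7.5]
force: [-9.9, 0.7, 3.5]
opening: 0.0433
gripper_force: 30.0
```

Emit:
carry_out([
  [0.0005,0,0,0,0,0],
  [0.001,0,0,0,0,0],
  [0.001,0,0,0,0,0],
])

```text
clock: 17.7
tool_pos: [0.5052, 0.161, 0.0197]
orientation: [179.8, 0.3, -7.5]
force: [-9.7, 0.6, 3.2]
opening: 0.0432
gripper_force: 30.0
```

Emit:
carry_out([
  [0.0005,0,0,0,0,0],
  [0.001,0,0,0,0,0],
  [0.001,0,0,0,0,0],
])

```text
clock: 18.08
tool_pos: [0.5053, 0.1609, 0.0196]
orientation: [179.8, 0.3, -7.5]
force: [-12.9, 3.3, 5.7]
opening: 0.0428
gripper_force: 30.1
```

Emit:
carry_out([
  [0.0005,0,0,0,0,0],
  [0.0005,0,0,0,0,0],
])

```text
clock: 18.32
tool_pos: [0.5053, 0.1608, 0.0195]
orientation: [179.8, 0.4, -7.5]
force: [-16.1, 5.0, 5.5]
opening: 0.0434
gripper_force: 30.1
```

The throat stop is reached. I'll relax, release and lift.

Emit:
carry_out([
  [-0.001,0,0,0,0,0],
  [-0.002,0,0,0,0,0],
])

```text
clock: 18.58
tool_pos: [0.5052, 0.1611, 0.0198]
orientation: [179.9, 0.2, -7.5]
force: [-4.1, -1.3, 0.9]
opening: 0.0429
gripper_force: 30.0
```

Emit:
carry_out([
  [0,0,0,0,0,0],
  [0,0,0,0,0,0],
  [0,0,0,0,0,0],
  [0,0,-0.03,0,0,0],
  [0,0.04,-0.09,0,0,0],
  [0,0.09,-0.12,0,0,0],
  [0,0.09,-0.12,0,0,0],
  [0,0.09,-0.12,0,0,0],
], grip=0.4)

```text
clock: 19.58
tool_pos: [0.496, 0.0729, 0.1408]
orientation: [-180.0, -0.0, -7.5]
force: [-0.1, 1.0, -0.5]
opening: 0.061
gripper_force: 0.0
```

Run:
```python
from h import *
T=pose(); np.save("T7.npy",T); im=viewer.snapshot("wrist"); cv2.imwrite("pics/w7.png",im[:,:,::-1]); cv2.imwrite("pics/w7x.png",cv2.resize(im[:240,:,::-1],(800,375),interpolation=2));o=telemetry.get_obs();print(T[:3,3],o['orientation'])
```

```text
[0.49595383 0.07286316 0.14076646] [ 1.79999095e+02  1.78211726e-02 -7.46425523e+00]
```

View pics/w7x.png

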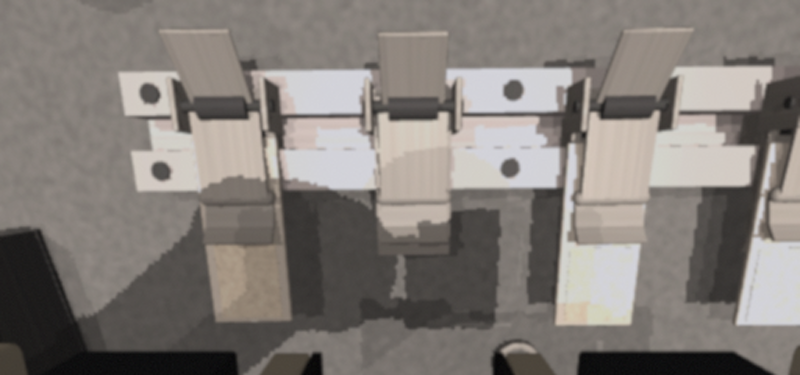

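The card sits in the spare with its front at crop px (214-291,321). Weak clip A's ears are at x 368 and 459, rows 78-130, with the lip at (378-450,240). I'll compute the ear grasp.

Run:
```python
from h import *
T=np.load("T7.npy"); c=cam("wrist",T); f=lambda p:np.array(p)/1.5625
y=np.radians(-7.2); u=np.array([np.cos(y),np.sin(y)]); v=np.array([-u[1],u[0]])
E={k:plane(c,f(p),z)[:2] for k,(p,z) in dict(lb=((368,78),.06),lf=((368,130),.06),rb=((459,78),.06),rf=((459,130),.06),jl=((378,237),.05),jr=((450,237),.05),h3=((513,90),.032),h4=((510,168),.032),sl=((214,322),.042),sr=((291,321),.042),s_jl=((204,242),.05),s_jr=((273,242),.05),fl=((378,254),.034),fr=((450,254),.034)).items()}
for k,p in E.items(): print(k,np.round(p,4),np.round([p@u,p@v],4))
m=(E['lb']+E['lf']+E['rb']+E['rf'])/4; print('ear mid',m, 'jaw-based', (E['jl']+E['jr'])/2+.068*u,(E['fl']+E['fr'])/2+.076*u)
print('S card front minus S jaw', ((E['sl']+E['sr'])/2-(E['s_jl']+E['s_jr'])/2)@u,'(expect -46)')
```

```text
lb [0.6099 0.0762] [0.5956 0.1521]
lf [0.5874 0.0797] [0.5728 0.1527]
rb [0.6044 0.0343] [0.5953 0.1098]
rf [0.5817 0.0366] [0.5725 0.1092]
jl [0.5348 0.0834] [0.5202 0.1498]
jr [0.5298 0.0457] [0.5199 0.1117]
h3 [0.5992 0.0035] [0.5941 0.0786]
h4 [0.5602 0.0079] [0.5548 0.0781]
sl [0.4979 0.1846] [0.4708 0.2455]
sr [0.4926 0.1406] [0.4711 0.2013]
s_jl [0.5443 0.1753] [0.5181 0.2421]
s_jr [0.5395 0.139 ] [0.5179 0.2055]
fl [0.5232 0.0861] [0.5082 0.151 ]
fr [0.5178 0.0456] [0.508  0.1101]
ear mid [0.59585528 0.05672333] jaw-based [0.59980312 0.05600141] [0.59587731 0.05631232]
S card front minus S jaw -0.047007927456457835 (expect -46)
```

```bash
python3 -c "
from h import *
print(goal((.596,.0566,.0355),-7.2))"
```

```text
[0.1016, 0.0034, 0.1046, 0.0, 0.0003, -0.0046]
```

Emit:
carry_out([
  [0.05,0.0034,0,0,0,-0.0046],
  [0.1016,0.0034,0,0,0,-0.0046],
  [0.1016,0.0034,0.0,0,0,-0.0046],
  [0.1016,0.0034,0.03,0,0,-0.0046],
  [0.1016,0.0034,0.06,0,0,-0.0046],
  [0.1016,0.0034,0.09,0,0,-0.0046],
  [0.1016,0.0034,0.103,0,0,-0.0046],
  [0.1016,0.0034,0.103,0,0,-0.0046],
])

```text
clock: 20.62
tool_pos: [0.5953, 0.0568, 0.0364]
orientation: [179.9, 0.1, -7.1]
force: [-0.3, 0.1, -0.0]
opening: 0.061
gripper_force: 0.0
```

Emit:
carry_out([
  [0,0,0,0,0,0],
  [0,0,0,0,0,0],
  [0,0,0,0,0,0],
  [0,0,0,0,0,0],
], grip=-1)

```text
clock: 21.12
tool_pos: [0.5968, 0.0568, 0.0387]
orientation: [-180.0, -0.1, -7.2]
force: [-1.7, 1.5, 5.9]
opening: 0.0459
gripper_force: 30.0
```

Gripped at 46 mm. I'll lift straight up.

Emit:
carry_out([
  [0,0,-0.005,0,0,0],
  [0,0,-0.012,0,0,0],
  [0,0,-0.02,0,0,0],
  [0,0,-0.03,0,0,0],
  [0,0,-0.045,0,0,0],
  [0,0,-0.07,0,0,0],
  [0,0,-0.1,0,0,0],
  [0,0,-0.1,0,0,0],
])

```text
clock: 22.12
tool_pos: [0.5976, 0.057, 0.1409]
orientation: [-179.9, -0.3, -7.2]
force: [0.0, 0.6, -3.7]
opening: 0.0457
gripper_force: 30.0
```

Run:
```python
from h import *
T=pose(); im=viewer.snapshot("top"); cv2.imwrite("pics/top1.png",im[:,:,::-1]); im=viewer.snapshot("scene"); cv2.imwrite("pics/scene1.png",im[:,:,::-1])
o=telemetry.get_obs(); print(o['force'],o['opening'],o['tool_pos'])
c=cam("top"); a=cv2.imread("pics/top0.png"); g=a.max(2)
# box: inner floor / walls by dark low-sat mask
m=(g<95).astype(np.uint8); m[:,:85]=0;m[:,165:]=0;m[:162]=0;m[228:]=0
m=cv2.morphologyEx(m,cv2.MORPH_CLOSE,np.ones((9,9)))
cs,_=cv2.findContours(m,0,2); k=max(cs,key=cv2.contourArea); r=cv2.minAreaRect(k); print(r)
P=np.array([plane(c,p,.06)[:2] for p in cv2.boxPoints(r)]); print(P.round(3).tolist(),P.mean(0))
print(goal((.52,.20,.14),-3))
```

```text
[-0.66880309  0.61594769 -3.37965318] 0.04581895991390391 [0.59564937 0.05653869 0.1377008 ]
((124.3210220336914, 196.488525390625), (53.18037414550781, 65.70809936523438), 87.95458984375)
[[0.552, 0.477], [0.561, 0.285], [0.406, 0.276], [0.397, 0.466]] [0.47869211 0.37594229]
[-0.093, -0.1329, -0.0022, -0.0006, 0.0, -0.0732]
```

Run:
```python
from h import *
c=cam("wrist",np.load("T5.npy")); print('far-right rim corner',plane(c,np.array((75,51))/1.5625,.06))
c=cam("wrist",np.load("T1.npy")); print(plane(c,np.array((136,247))/1.5625,.06))
print(goal((.50,.381,.16),2.7))
```

```text
far-right rim corner [0.54370257 0.26316131 0.06      ]
[0.56591055 0.26423866 0.06      ]
[-0.1355, -0.3099, -0.0221, -0.0006, 0.0, -0.1727]
```

Run:
```python
from h import *
f=lambda p:np.array(p)/1.5625
c=cam("wrist",np.load("T1.npy")); print(plane(c,f((136,247)),0),plane(c,f((90,262)),.06))
c=cam("wrist",np.load("T5.npy")); print(plane(c,f((75,51)),0))
c=cam("top"); print('top',plane(c,f((244,263)),0),plane(c,f((237,266)),.06),'left',plane(c,f((144,267)),.06),plane(c,f((146,350)),.06),plane(c,f((246,347)),0))
```

```text
[0.56087864 0.2999437  0.        ] [0.56039905 0.29715426 0.06      ]
[0.56139174 0.29931386 0.        ]
top [0.56784388 0.29969159 0.        ] [0.55601793 0.29794317 0.06      ] left [0.55243638 0.47185938 0.06      ] [0.39763105 0.463554   0.06      ] [0.40273677 0.29220798 0.        ]
```

The corners now agree, with the box centre at about (0.478, 0.382). I'll move over it.

Emit:
carry_out([
  [0,0,-0.022,0,0,0],
  [-0.03,-0.05,-0.022,0,0,-0.03],
  [-0.05,-0.105,-0.022,0,0,-0.06],
  [-0.075,-0.16,-0.022,0,0,-0.09],
  [-0.1,-0.215,-0.022,0,0,-0.12],
  [-0.12,-0.265,-0.022,0,0,-0.15],
  [-0.1355,-0.31,-0.022,0,0,-0.173],
  [-0.1355,-0.31,-0.022,0,0,-0.173],
])

```text
clock: 23.22
tool_pos: [0.4988, 0.3835, 0.1576]
orientation: [179.9, 0.1, 2.9]
force: [-0.0, -0.5, -3.9]
opening: 0.0456
gripper_force: 30.0
```

Emit:
carry_out([
  [0,0,0,0,0,0],
  [0,0,0.03,0,0,0],
  [0,0,0.06,0,0,0],
])

```text
clock: 23.6
tool_pos: [0.5006, 0.3795, 0.0989]
orientation: [-180.0, 0.0, 2.6]
force: [-0.0, -0.5, -3.9]
opening: 0.0458
gripper_force: 30.0
```

Emit:
carry_out([
  [0,0,0.02,0,0,0],
  [0,0,0.04,0,0,0],
  [0,0,0.055,0,0,0],
  [0,0,0.062,0,0,0],
  [0,0,0.062,0,0,0],
])

```text
clock: 24.22
tool_pos: [0.5004, 0.3805, 0.0373]
orientation: [180.0, 0.0, 2.7]
force: [-0.5, -1.2, -3.7]
opening: 0.046
gripper_force: 30.0
```

Emit:
carry_out([
  [0,0,0.002,0,0,0],
  [0,0,0.004,0,0,0],
  [0,0,0.004,0,0,0],
])

```text
clock: 24.6
tool_pos: [0.5003, 0.3811, 0.0337]
orientation: [-180.0, -0.0, 2.7]
force: [0.2, -0.9, -3.1]
opening: 0.0457
gripper_force: 30.0
```

Emit:
carry_out([
  [0,0,0.002,0,0,0],
  [0,0,0.002,0,0,0],
])

```text
clock: 24.85
tool_pos: [0.5002, 0.3809, 0.0314]
orientation: [180.0, 0.0, 2.7]
force: [0.3, 0.4, -2.6]
opening: 0.0456
gripper_force: 30.0
```

Emit:
carry_out([
  [0,0,0,0,0,0],
  [0,0,0,0,0,0],
  [0,0,0,0,0,0],
  [0,0,0,0,0,0],
  [0,0,-0.02,0,0,0],
  [0,0,-0.06,0,0,0],
  [0,0,-0.12,0,0,0],
  [-0.05,0,-0.17,0,0,0],
], grip=0.4)

```text
clock: 25.85
tool_pos: [0.4578, 0.3794, 0.198]
orientation: [-179.9, -0.1, 2.6]
force: [-1.4, 0.7, -0.6]
opening: 0.0611
gripper_force: 0.0
```

Emit:
carry_out([
  [-0.03,-0.05,0,0,0,0],
  [-0.06,-0.1,0,0,0,0],
  [-0.09,-0.16,0,0,0,0],
  [-0.1,-0.2,0,0,0,0],
  [-0.1,-0.2,0,0,0,0],
])

```text
clock: 26.48
tool_pos: [0.3451, 0.5765, 0.1949]
orientation: [180.0, 0.0, 2.9]
force: [-0.5, -0.4, -0.2]
opening: 0.0612
gripper_force: 0.0
```

Run:
```python
from h import *
o=telemetry.get_obs(); print(o['tool_pos'],o['opening'],o['clock'],o['force'])
im=viewer.snapshot("top")[:,:,::-1].copy(); cv2.imwrite("pics/top2.png",im)
im2=viewer.snapshot("scene")[:,:,::-1].copy(); cv2.imwrite("pics/scene2.png",im2)
for n,a,b in(("top",cv2.imread("pics/top0.png"),im),("scene",cv2.imread("pics/scene0.png"),im2)):
    d=(cv2.absdiff(a,b).max(2)>45).astype(np.uint8); d=cv2.morphologyEx(d,cv2.MORPH_OPEN,np.ones((3,3)))
    k,l,s,ce=cv2.connectedComponentsWithStats(d)
    c=cam(n)
    for j in range(1,k):
        if s[j,4]>25: print(n,s[j].tolist(),ce[j].round(),plane(c,ce[j],.04)[:2].round(3),'mean',b[l==j].mean(0).round())
```

```text
[0.34511753 0.57648001 0.19485074] 0.06120728036441364 26.475 [-0.49020952 -0.41642898 -0.15567208]
top [228, 152, 14, 7, 86] [234. 155.] [0.606 0.058] mean [210. 206. 203.]
top [192, 178, 15, 14, 177] [199. 185.] [0.516 0.161] mean [210. 207. 204.]
top [223, 180, 16, 18, 245] [231. 189.] [0.506 0.067] mean [142. 148. 152.]
top [119, 196, 16, 20, 240] [126. 205.] [0.453 0.376] mean [169. 178. 184.]
top [20, 212, 61, 34, 1181] [ 54. 228.] [0.383 0.588] mean [87. 91. 93.]
top [9, 228, 8, 7, 44] [ 13. 232.] [0.372 0.708] mean [140. 146. 149.]
top [0, 232, 45, 60, 873] [ 20. 254.] [0.305 0.684] mean [47. 49. 50.]
top [52, 245, 15, 9, 78] [ 59. 249.] [0.323 0.571] mean [133. 139. 142.]
top [48, 257, 18, 16, 196] [ 57. 264.] [0.279 0.576] mean [122. 127. 130.]
top [12, 265, 12, 10, 68] [ 18. 269.] [0.261 0.69 ] mean [92. 97. 99.]
top [0, 270, 21, 37, 537] [  8. 288.] [0.207 0.717] mean [100. 104. 107.]
top [37, 280, 28, 16, 277] [ 50. 288.] [0.207 0.594] mean [82. 85. 87.]
top [89, 290, 78, 17, 553] [122. 299.] [0.178 0.383] mean [72. 76. 77.]
top [0, 309, 79, 23, 915] [ 34. 320.] [0.114 0
[... 1300 characters left out ...]
9. 83.]
scene [509, 155, 3, 14, 35] [510. 161.] [0.263 0.726] mean [139. 143. 149.]
scene [449, 164, 18, 17, 197] [457. 171.] [0.337 0.567] mean [121. 124. 130.]
scene [436, 179, 76, 32, 994] [471. 195.] [0.428 0.581] mean [78. 80. 84.]
scene [259, 185, 22, 23, 353] [269. 196.] [0.518 0.064] mean [150. 154. 160.]
scene [382, 188, 15, 10, 109] [389. 192.] [0.453 0.371] mean [166. 173. 183.]
scene [298, 193, 18, 12, 174] [307. 199.] [0.513 0.16 ] mean [231. 232. 232.]
scene [276, 199, 6, 11, 40] [279. 204.] [0.544 0.091] mean [149. 153. 160.]
scene [258, 211, 11, 5, 36] [263. 213.] [0.581 0.058] mean [213. 216. 226.]
scene [252, 217, 20, 11, 140] [261. 222.] [0.611 0.058] mean [209. 212. 222.]
```

Apart from the arm and its shadows, the only differences are the ones wanted: slot A is empty, the card is in the spare, and the clip is in the box. I'll hand in.

```bash
python3 -c "
from plant import workorder
print(workorder.close_job())"
```

```text
the job is handed in; nothing more can be done
None
```

The job is handed in: the weak clip, second from the left, is in the scrap box and its card sits against the stop in the spare clip; the third-from-left clip held a 6 N tug, and the rightmost I did not tug because the weak one had already shown itself.

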